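# Locate the pinning block on its plate and swing the keeper over it

### The job

Set the aluminium pinning block down flat on the steel locating plate and push it home, with one long side bearing against both dowels and one end against the end stop. Then swing the keeper arm over the block as far as it goes, leaving the block still hard against all three, and let go. Leave the lock cylinder, the padlock and the round tin where they are.

Things in the scene. Friction and masses are not known exactly. Their poses are not given: they have to be found in the camera images.
- block_center (a point): Centre (half-way up) of the loose pinning block: a plain aluminium bar 45 x 110 x 18 mm (x, y, z) with a row of small holes in its top face, 0.2 to 0.4 kg, lying flat on the bench; 1 to 3 N slides it, but a stiff push gives a brief peak of 10 N or more at first touch. Its long side is along this point's y, z is up. Either long side may face the dowels.
- seat (a point): Where the block's centre lies when home; fixed to the steel locating plate, 9 mm above its top, 19 mm above the bench. Block's long side along seat y, z up. The plate is 10 mm thick, fixed, reaching -60 to +60 mm in seat x, -85 to +110 mm in seat y. Dowels are on the +x side, the end stop at the +y end; the -x and -y sides are open: push from there towards +x and +y.
- dowel_right (a point): Middle of the dowel at seat x = +27.5, y = -35 mm: upright steel pin, 10 mm diameter, standing 16 mm above the plate. It touches the block's +x long side (at seat x = +22.5 mm) when the block is home.
- dowel_left (a point): Middle of the second, equal dowel, at seat x = +27.5, y = +35 mm.
- end_stop (a point): Face of the end stop's round button (12 mm across), at seat x = 0, y = +55 mm, level with the seat; it touches the middle of the block's +y end. The dark steel stop block behind it is 34 mm wide and 16 mm tall above the plate.
- keeper_pivot (a point): On the vertical pivot axis of the keeper arm, level with the middle of its knob, at seat x = 0, y = +88 mm; fixed to the plate. Same axes as seat.
- keeper_knob (a point): Middle of the black upright knob near the keeper arm's free end: 14 mm diameter, 28 mm tall, its middle 54.5 mm above the bench, 62 mm from the pivot axis. The flat aluminium arm under it is 18 mm wide, 6 mm thick, reaches 79 mm from the pivot; its underside is 30.5 mm above the bench, 2.5 mm above a block that is home.
- keeper (a joint): Angle of the keeper arm about its pivot (rad). 0: at its inner limit, the arm along seat -y over the block. Grows counter-clockwise seen from above, to 1.65 (arm along seat +x, clear of the block). Knob in the seat frame: x = 62 sin(angle), y = 88 - 62 cos(angle) mm. Light friction (about 1 N at the knob); stays where left; starts open.
- cylinder_0: Bystander: brass-coloured mortise lock cylinder 34 mm across and 39 mm tall, standing beyond the plate; origin at its underside's centre.
- padlock_1: Bystander: small padlock 60 x 39 x 17 mm with a blue face, lying beyond the block; origin at its underside, near its middle.
- pin_tin: Bystander: round tin with a red lid, 64 mm across, 24 mm tall, on the left; origin at its underside's centre.
Things that resemble listed ones, but are neither listed nor needed, are in the scene too. Of the things that look like the part that bears block_center, the larger one is meant.

How it is judged:
By the outcome, as a careful person would: the job done as asked, in the order asked, and still so for the second after the job is handed in, with the robot touching nothing.
It also fails if it takes over 72 s, if anything falls off the work surface, if the arm or the gripper's body presses on something with over 40 N, if the wrist force passes 120 N, or if a joint passes its speed limit or range.

### The arm

A 6-joint arm with a two-finger parallel gripper is mounted at the origin on a cart in front of the work surface, level with it; the furniture and walls round the work are solid. World frame = base frame: x ahead of the robot, y to its left, z up, the work surface at z = 0. Lengths are in m, angles in rad, forces in N, time in s.
With the tool pointing down it reaches from about 0.3 to 0.875 m from the base axis. Payload 6.4 kg.
Tool frame: the origin (TCP) lies where the fingers leave the gripper's body, on its centre line; the fingertips stand 73 mm ahead of it and the grasp point (between the pads) lies 54 mm ahead of it; z points along the fingers, y is the line along which they close (so a half turn about z gives the same grasp; the last joint's range is limited). The gripper opens to 85 mm and grips with 20 to 120 N. Pads are 22 mm wide; open, the fingers measure 114 mm over their backs; the gripper's body (76 mm by 85 mm) begins 54 mm behind the grasp point. The pads swing forward as they close: fully open they stand 13 mm farther back than shut.
Start: joints at [-0.206, 0.181, 1.607, -0, 1.354, -0.206], TCP at [0.575, 0, 0.304] pointing down, gripper open.
Joint ranges: [-2.99, 2.99], [-0.89, 2.07], [0.3, 2.58], [-1.14, 4.28], [0, 2.63], [-3.12, 3.12]. Speed limits (rad/s): [2.57, 2.57, 3.01, 3.14, 3.14, 3.14].

### API

Orientations are given as a unit quaternion [w, x, y, z].
In Python, from bench import ctrl gives the robot as it stands.
- The arm moves only by the tool carry_out, never from a script. Its argument "steps" is one flat list of numbers, 7 for each row, row after row: the shift along the tool's x, y, z in m, then the turn, a rotation vector about the tool's x, y, z in rad, then the opening, from 0 (shut) to 1 (fully open). In form: [dx, dy, dz, wx, wy, wz, claw, dx, dy, dz, wx, wy, wz, claw, ...]. A call has 1 to 20 rows; each row is the pose to reach, as a shift and turn from the pose commanded when the call began, along the tool's axes at that moment; what a row does not reach only later rows make up. A row lasts 1/10 s, in which the tool goes at most 50 mm and 8.59 degrees, less where a joint would pass 70% of its speed; a pose out of reach is approached as far as the arm can. A call with a gripper value outside its range is refused whole. The fingers move at their own pace and stop on an object; the grip force is fixed at half the most. Time passes only in rows, so rows that repeat a pose let the fingers close. It gives the time, the measured TCP pose, the force, the opening and the grip force at its end, in the units of the state.
- ctrl.get_obs(): the state, without advancing time (a new reading comes with each control period).
- ctrl.camera(name): name is "scene" or "side" or "wrist"; returns the picture (384x512x3 uint8, red, green, blue); there is no depth.
- ctrl.camera_params(name): a dict with "vertical_fov" (degrees; the focal length in pixels is half the picture's height over the tangent of half this angle, whatever the lens; pixels are square), "cx", "cy" (the principal point, pixels), "cam_to_world" (4x4, takes a point from camera to world coordinates); the wrist camera has in their place "hand_eye" (4x4, takes a point from camera to tool coordinates, whose origin is the TCP and whose axes are the flange's). Camera axes: x right, y down, z forward; pixel columns grow to the right and rows downward; lengths in m; the calibration is good to about 2 mm. The wrist camera is an equidistant fisheye: a pixel r from the principal point sees the ray r / f radians off the axis. A picture is of the moment at which its call begins: read the wrist's pose just before it. camera_params takes no time and is no camera call.
- ctrl.hand_in(): hands the job in; it is judged then, once.
The state is a dict: "time_s": time; "q": joint angles; "dq": joint speeds; "joint_efforts": joint torques, N m; "eef_pos": TCP position; "eef_rot": TCP orientation; "wrist_force": force on the tool from outside, world axes, zero at the start; "torque": the same for the moment, N m; "opening": opening from 0.0 (shut) to 1.0 (fully open); "grasp_force": force on a finger pad.
Only numpy, scipy, OpenCV 4.12 (cv2) and the standard library are available. Lean on these libraries where they do the work, as an engineer would, in place of code of your own. Each camera call takes 0.05 s, during which the arm holds its last target. There are 200 camera calls.

## Working session

There is one attempt and no reset: what is moved stays moved. The work goes in short steps, Python scripts to look and compute and a tool call to move; the robot and the scene stay as the last step left them, time stands still between calls to the robot, and variables do not carry over. Pictures are saved under pics/ and viewed, at most 10 in all, crops included, and the job is handed in when it is done.

Besides the shell and the picture viewer there is one more tool, called after "Request:" as name(argument=value, ...), one argument or row to a line, values as JSON. carry_out: Moves the arm, as the interface text tells. Its arguments: {"type":"object","properties":{"steps":{"type":"array"}},"required":["steps"]}

```bash
mkdir -p pics; ls; python3 - <<'E'
from bench import ctrl
import cv2,numpy as np
np.set_printoptions(precision=4,suppress=True)
o=ctrl.get_obs();print({k:o[k] for k in('time_s','eef_pos','eef_rot','opening')})
for n in("scene","side","wrist"):
    im=ctrl.camera(n);cv2.imwrite(f"pics/{n}0.png",im[:,:,::-1]);print(n,ctrl.camera_params(n))
a=cv2.imread("pics/scene0.png");
cv2.imwrite("pics/s0.png",cv2.resize(a,(800,600),interpolation=cv2.INTER_CUBIC))
a=cv2.imread("pics/wrist0.png");
cv2.imwrite("pics/w0.png",cv2.resize(a,(800,600),interpolation=cv2.INTER_CUBIC))
E
```

```text
pics
{'time_s': 0.0, 'eef_pos': array([0.5746, 0.0001, 0.303 ]), 'eef_rot': array([-0.0008,  0.7071,  0.7071, -0.0005]), 'opening': 0.9986711598678539}
scene {'vertical_fov': 44.48798753311546, 'cx': 244.2790987307047, 'cy': 192.1948273733717, 'cam_to_world': array([[ 0.7452, -0.4932,  0.4489,  0.0692],
       [-0.6668, -0.5473,  0.5058, -0.5199],
       [-0.0038, -0.6762, -0.7367,  0.8719],
       [ 0.    ,  0.    ,  0.    ,  1.    ]])}
side {'vertical_fov': 48.49346297153525, 'cx': 260.5690007198946, 'cy': 201.9827563608069, 'cam_to_world': array([[ 0.9828, -0.1069,  0.1507,  0.3992],
       [-0.1834, -0.4664,  0.8653, -0.9611],
       [-0.0222, -0.8781, -0.478 ,  0.5998],
       [ 0.    ,  0.    ,  0.    ,  1.    ]])}
wrist {'vertical_fov': 65.70646984690485, 'cx': 252.72566280527056, 'cy': 196.49703813227907, 'hand_eye': array([[-0.0005, -0.9618, -0.2737,  0.0697],
       [ 1.    , -0.0007,  0.0006, -0.0002],
       [-0.0007, -0.2737,  0.9618, -0.0713],
       [ 0.    ,  0.    ,  0.    ,  1.    ]])}
```

View pics/s0.png

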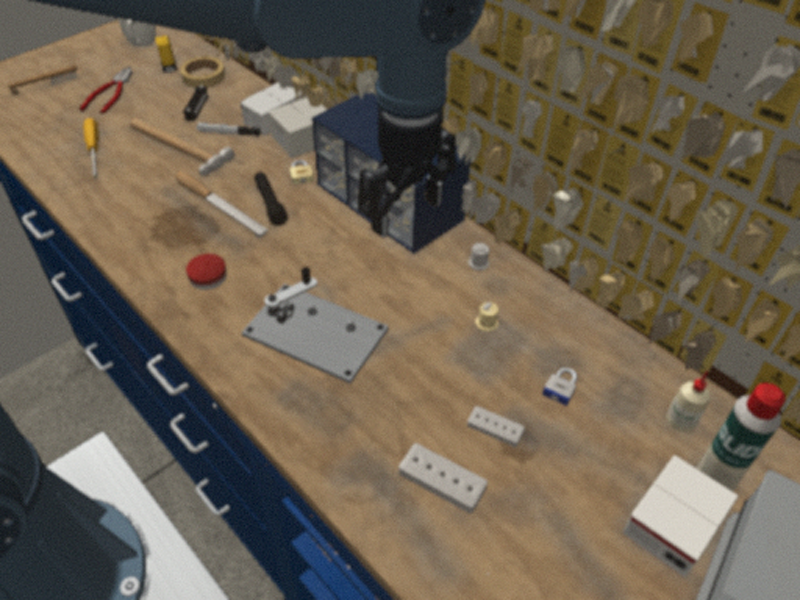

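View pics/w0.png

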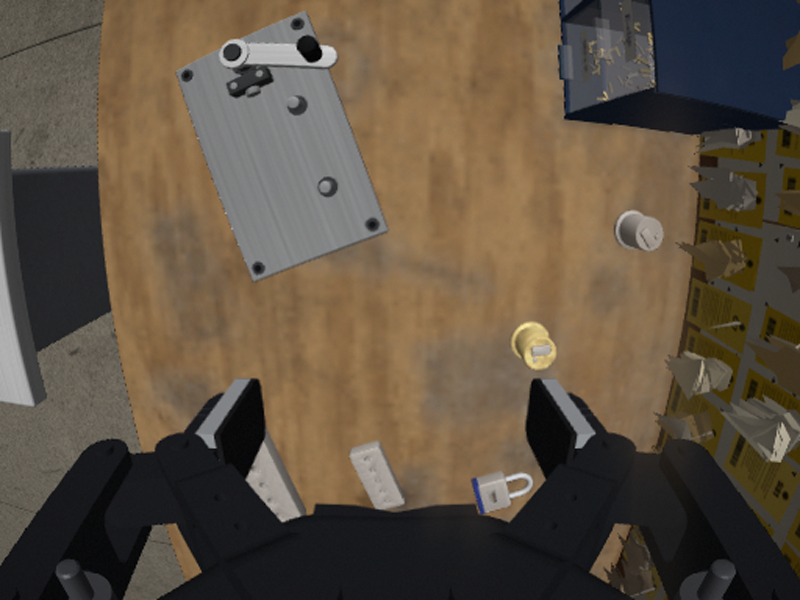

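The scene view shows two bars with holes: a large one at (443,476) and a smaller one at (496,425). The larger one is meant, and it also shows in the wrist view at (275,480). Other lookalikes are the grey cylinder at (480,255) against the brass one at (487,316), and the brass padlock at (301,170) against the blue one at (560,385). The plate is at (318,333), with the keeper open. Next is a close crop of the block and the plate.

```bash
cat > h.py <<'E'
from bench import ctrl
import cv2,numpy as np
from scipy.spatial.transform import Rotation as R
np.set_printoptions(precision=4,suppress=True)
def pose(o):
    T=np.eye(4);w=o['eef_rot'];T[:3,:3]=R.from_quat([w[1],w[2],w[3],w[0]]).as_matrix();T[:3,3]=o['eef_pos'];return T
def world(name,px,z,T=None):
    """pixels (Nx2, original image) -> world xy on plane z"""
    p=ctrl.camera_params(name);f=192/np.tan(np.radians(p['vertical_fov']/2))
    d=(np.atleast_2d(px).astype(float)-[p['cx'],p['cy']])/f
    if name=='wrist':
        r=np.linalg.norm(d,axis=1,keepdims=True);rays=np.hstack([d*np.sinc(r/np.pi),np.cos(r)]);M=T@p['hand_eye']
    else: rays=np.hstack([d,np.ones((len(d),1))]);M=p['cam_to_world']
    v=rays@M[:3,:3].T;c=M[:3,3]
    return (c+v*((z-c[2])/v[:,2:]))[:,:2]
def crop(src,dst,x,y,w,h,s):
    a=cv2.imread(src)[y:y+h,x:x+w];cv2.imwrite(dst,cv2.resize(a,None,fx=s,fy=s,interpolation=cv2.INTER_CUBIC))
def snap(n,fn):
    T=pose(ctrl.get_obs());cv2.imwrite(fn,ctrl.camera(n)[:,:,::-1]);np.save(fn+'.npy',T);return T
E
python3 - <<'E'
from h import *
T=pose(ctrl.get_obs());np.save('pics/wrist0.png.npy',T)
a=cv2.imread('pics/scene0.png')[270:340,245:345];b=cv2.imread('pics/wrist0.png')[0:190,105:265]
a=cv2.resize(a,(400,280),interpolation=2)
b=cv2.resize(b,None,fx=3,fy=3,interpolation=2)
c=np.zeros((570,800,3),np.uint8)
c[:,:480]=b; c[:280,480:]=cv2.resize(a[:, :],(320,224),interpolation=2).repeat(1,0)[0:224] if 0 else cv2.copyMakeBorder(cv2.resize(a,(320,224)),0,56,0,0,cv2.BORDER_CONSTANT)
cv2.imwrite('pics/c1.png',c)
E
```

```text
(no output)
```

View pics/c1.png

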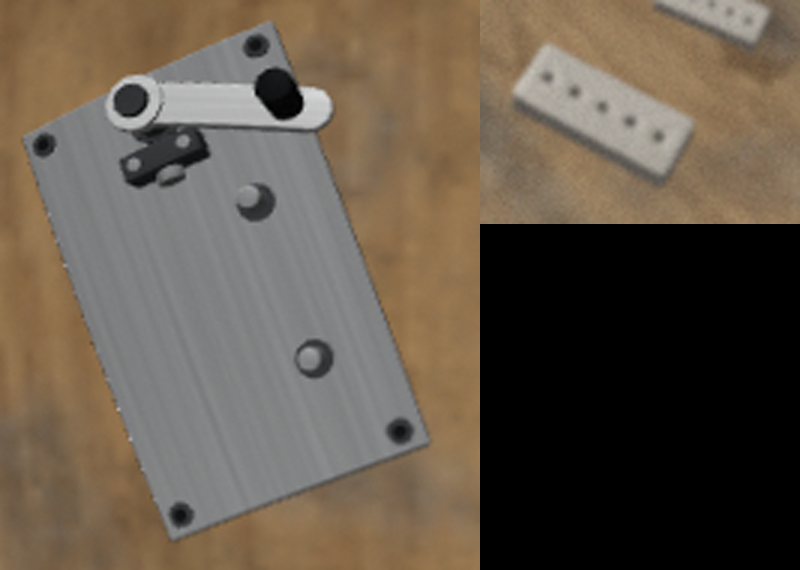

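The crop confirms the larger bar, with top corners at about (548,44), (692,123), (660,171) and (517,86). The plate corners, the dowel tops at (248,196) and (309,358), and the open keeper are all clear.

```bash
python3 - <<'E'
from h import *
T=np.load('pics/wrist0.png.npy')
P=np.array([(272,22),(24,138),(172,540),(430,440)])/3+[105,0]
W=world('wrist',P,0.010,T);S=np.array([(60,110),(-60,110),(-60,-85),(60,-85)])/1e3
D=world('wrist',np.array([(309,358),(248,196)])/3+[105,0],0.026,T);SD=np.array([(27.5,-35),(27.5,35)])/1e3
def fit(S,W):
    a=S-S.mean(0);b=W-W.mean(0);th=np.arctan2((a[:,0]*b[:,1]-a[:,1]*b[:,0]).sum(),(a*b).sum())
    r=np.array([[np.cos(th),-np.sin(th)],[np.sin(th),np.cos(th)]]);t=W.mean(0)-r@S.mean(0);print('yaw',np.degrees(th),'seat',t,'res mm',1e3*(S@r.T+t-W));return th,t
fit(S,W);fit(SD,D);fit(np.vstack([S,SD]),np.vstack([W,D]))
B=(np.array([(548,44),(692,123),(660,171),(517,86)])-[480,0])/3.2+[245,270]
b=world('scene',B,0.018);print(b,b.mean(0),np.linalg.norm(np.diff(b,axis=0),axis=1))
d=(b[1]-b[0]+b[2]-b[3]);print(np.degrees(np.arctan2(d[1],d[0])))
E
```

```text
yaw 19.830537361438363 seat [0.4849 0.0876] res mm [[ 0.2199  1.7505]
 [-1.4564  0.9569]
 [ 0.0633 -1.0365]
 [ 1.1732 -1.6709]]
yaw 19.888680047909094 seat [0.4844 0.0878] res mm [[ 0.0347 -0.0959]
 [-0.0347  0.0959]]
yaw 19.839985995502598 seat [0.4847 0.0877] res mm [[ 0.0504  1.82  ]
 [-1.6192  1.0079]
 [-0.0692 -0.9746]
 [ 1.034  -1.5905]
 [ 0.3087 -0.2373]
 [ 0.2953 -0.0254]]
[[ 0.4502 -0.1584]
 [ 0.478  -0.2602]
 [ 0.4394 -0.2693]
 [ 0.4141 -0.1675]] [ 0.4454 -0.2139] [0.1056 0.0397 0.1049]
-75.38127246165806
```

Request:
carry_out(
  steps=[-0.03,-0.02,0.01,0,0,-0.05,1,-0.07,-0.04,0.03,0,0,-0.12,1,-0.11,-0.065,0.05,0,0,-0.18,1,-0.15,-0.09,0.07,0,0,-0.255,1,-0.18,-0.11,0.085,0,0,-0.255,1,-0.2,-0.122,0.096,0,0,-0.255,1,-0.21,-0.128,0.103,0,0,-0.255,1,-0.214,-0.13,0.103,0,0,-0.255,1,-0.214,-0.13,0.103,0,0,-0.255,1],
)

```text
time_s: 1.05
eef_pos: [0.4454, -0.214, 0.2012]
eef_rot: [0.0, 0.612, 0.791, 0.0]
wrist_force: [0.0, 0.4, -0.3]
opening: 1.001
grasp_force: 0.0
```

```bash
python3 - <<'E'
from h import *
T=snap('wrist','pics/w1.png');print(T,ctrl.get_obs()['wrist_force'])
crop('pics/w1.png','pics/w1c.png',120,60,300,225,2.66)
E
```

```text
[[-0.2519  0.9677  0.0004  0.4454]
 [ 0.9677  0.2519  0.     -0.214 ]
 [-0.0001  0.0004 -1.      0.2012]
 [ 0.      0.      0.      1.    ]] [ 0.7519 -0.478   0.0093]
```

View pics/w1c.png

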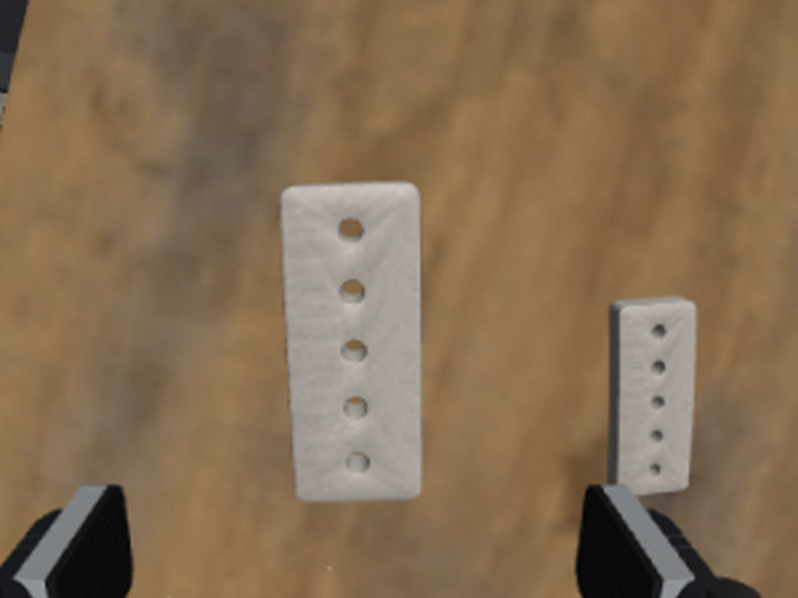

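The picture shows the larger bar nearly upright between the fingers. Its top-face corners are at (282,188), (419,182), (420,497) and (297,500).

```bash
python3 - <<'E'
from h import *
T=np.load('pics/w1.png.npy')
b=world('wrist',np.array([(282,187),(419,182),(421,497),(297,501)])/2.66+[120,60],0.018,T)
c=b.mean(0);d=b[0]-b[3]+b[1]-b[2];print(b,c,np.linalg.norm(np.diff(b,axis=0),axis=1),'yaw',np.degrees(np.arctan2(d[1],d[0]))-90)
v=np.array([*c,0])-T[:3,3];print('tool shift',T[:3,:3].T@v)
E
```

```text
[[ 0.4095 -0.1656]
 [ 0.4515 -0.153 ]
 [ 0.4821 -0.2586]
 [ 0.4398 -0.2712]] [ 0.4457 -0.2121] [0.0439 0.1099 0.0442] yaw 16.091937958623475
tool shift [0.0018 0.0007 0.2012]
```

Request:
carry_out(
  steps=[0.002,0.001,0.03,0,0,-0.026,1,0.002,0.001,0.06,0,0,-0.026,1,0.002,0.001,0.09,0,0,-0.026,1,0.002,0.001,0.11,0,0,-0.026,1,0.002,0.001,0.123,0,0,-0.026,1,0.002,0.001,0.123,0,0,-0.026,1,0.002,0.001,0.123,0,0,-0.026,0.7,0.002,0.001,0.123,0,0,-0.026,0.6,0.002,0.001,0.123,0,0,-0.026,0.5,0.002,0.001,0.123,0,0,-0.026,0.4,0.002,0.001,0.123,0,0,-0.026,0.4,0.002,0.001,0.123,0,0,-0.026,0.4,0.002,0.001,0.123,0,0,-0.026,0.4],
)

```text
time_s: 2.4
eef_pos: [0.4462, -0.2124, 0.0795]
eef_rot: [0.001, 0.601, 0.799, -0.0]
wrist_force: [-1.0, 1.1, 8.2]
opening: 0.508
grasp_force: 61.4
```

Request:
carry_out(
  steps=[0,0,-0.01,0,0,0,0.4,0,0,-0.035,0,0,0,0.4,0.01,0.004,-0.06,0,0,0,0.4,0.04,0.017,-0.07,0,0,-0.02,0.4,0.08,0.034,-0.07,0,0,-0.04,0.4,0.12,0.051,-0.07,0,0,-0.065,0.4,0.16,0.068,-0.07,0,0,-0.065,0.4,0.2,0.085,-0.07,0,0,-0.065,0.4,0.235,0.1,-0.07,0,0,-0.065,0.4,0.26,0.11,-0.07,0,0,-0.065,0.4,0.271,0.115,-0.06,0,0,-0.065,0.4,0.271,0.115,-0.055,0,0,-0.065,0.4,0.271,0.115,-0.055,0,0,-0.065,0.4],
)

```text
time_s: 3.7
eef_pos: [0.4799, 0.0799, 0.1318]
eef_rot: [-0.001, 0.575, 0.818, -0.001]
wrist_force: [0.5, 0.2, -1.9]
opening: 0.507
grasp_force: 62.0
```

```bash
python3 - <<'E'
from h import *
T=snap('wrist','pics/w2.png');print(T,ctrl.get_obs()['wrist_force'])
crop('pics/w2.png','pics/w2c.png',100,100,320,240,2.5)
E
```

```text
[[-0.3394  0.9406 -0.0024  0.4799]
 [ 0.9406  0.3394 -0.0003  0.0799]
 [ 0.0005 -0.0024 -1.      0.1318]
 [ 0.      0.      0.      1.    ]] [-0.7517  0.6691 -1.5322]
```

View pics/w2c.png

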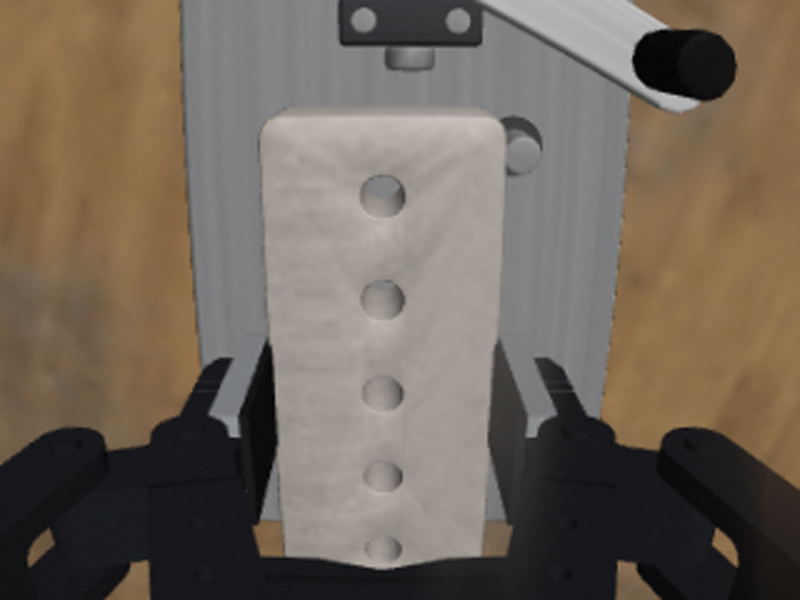

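The held block shows its top far edge at row ~122 between columns 261 and 504. The dowel top is at (522,154), and the end-stop button face is near (410,70).

```bash
python3 - <<'E'
from h import *
T=np.load('pics/w2.png.npy')
f=lambda p,z:(world('wrist',np.array(p)/2.5+[100,100],z,T)-T[:2,3])@T[:2,:2]  # tool x (=seat y), tool y (=seat x)
zt=T[2,3]-.0615
print('block edge',f([(262,124),(503,124),(270,350),(499,350)],zt))
print('dowel top',f([(522,154)],.026),'button face',f([(410,70)],.019))
print('plate left/right edge at row ~140',f([(184,110),(625,110),(205,400)],.010))
s=np.array([.4847,.0877]);print('seat by est',(s-T[:2,3])@T[:2,:2])
E
```

```text
block edge [[ 0.054  -0.0217]
 [ 0.0539  0.0218]
 [ 0.0096 -0.0221]
 [ 0.0096  0.023 ]]
dowel top [[0.0414 0.034 ]] button face [[0.0611 0.0068]]
plate left/right edge at row ~140 [[ 0.0511 -0.0528]
 [ 0.0515  0.0652]
 [-0.0345 -0.0531]]
seat by est [0.0057 0.0071]
```

Request:
carry_out(
  steps=[0,0,0.015,0,0,0,0.4,0,0,0.028,0,0,0,0.4,0,0,0.036,0,0,0,0.4,0,0,0.039,0,0,0,0.4,0,0,0.041,0,0,0,0.4,0,0,0.042,0,0,0,0.4,0,0,0.042,0,0,0,0.4],
)

```text
time_s: 4.45
eef_pos: [0.481, 0.0805, 0.0911]
eef_rot: [0.0, 0.575, 0.818, 0.0]
wrist_force: [0.5, -0.6, -1.3]
opening: 0.507
grasp_force: 62.0
```

Request:
carry_out(
  steps=[0,0,0.001,0,0,0,0.4,0,0,0.002,0,0,0,0.4,0,0,0.0025,0,0,0,0.4,0,0,0.0025,0,0,0,0.4],
)

```text
time_s: 4.85
eef_pos: [0.4812, 0.0805, 0.0895]
eef_rot: [0.0, 0.575, 0.818, 0.0]
wrist_force: [-3.2, 0.4, 8.8]
opening: 0.503
grasp_force: 63.2
```

Request:
carry_out(
  steps=[0,0,-0.0005,0,0,0,0.55,0,0,-0.001,0,0,0,0.62,0,0,-0.001,0,0,0,0.62,0,0,-0.001,0,0,0,0.62,0,0.001,-0.001,0,0,0,0.62,0,0.002,-0.001,0,0,0,0.62,0,0.003,-0.001,0,0,0,0.62,0,0.004,-0.001,0,0,0,0.62,0,0.005,-0.001,0,0,0,0.62,0,0.006,-0.001,0,0,0,0.62,0,0.007,-0.001,0,0,0,0.62,0,0.0075,-0.001,0,0,0,0.62,0,0.008,-0.001,0,0,0,0.62,0,0.0085,-0.001,0,0,0,0.62,0,0.009,-0.001,0,0,0,0.62],
)

```text
time_s: 6.35
eef_pos: [0.4894, 0.0836, 0.0893]
eef_rot: [0.0, 0.575, 0.818, 0.0]
wrist_force: [-1.1, -0.3, -0.7]
opening: 0.619
grasp_force: 0.5
```

Request:
carry_out(
  steps=[0,0.0005,0,0,0,0,0.62,0,0.001,0,0,0,0,0.62,0,0.0015,0,0,0,0,0.62,0,0.002,0,0,0,0,0.62,0,0.002,0,0,0,0,0.62],
)

```text
time_s: 6.85
eef_pos: [0.4898, 0.0838, 0.0892]
eef_rot: [-0.001, 0.575, 0.818, -0.001]
wrist_force: [-7.3, -4.5, 5.8]
opening: 0.618
grasp_force: 4.2
```

Request:
carry_out(
  steps=[0,-0.002,0,0,0,0,0.62,0,-0.004,0,0,0,0,0.65,0,-0.004,-0.01,0,0,0,0.65,0,-0.004,-0.03,0,0,0,0.65,0,-0.004,-0.05,0,0,0,0.4,-0.03,-0.004,-0.05,0,0,0,0,-0.06,-0.004,-0.05,0,0,0,0,-0.072,-0.004,-0.05,0,0,0,0,-0.072,-0.004,-0.05,0,0,0,0,-0.072,-0.004,-0.05,0,0,0,0,-0.072,-0.004,-0.03,0,0,0,0,-0.072,-0.004,-0.01,0,0,0,0,-0.072,-0.004,0,0,0,0,0,-0.072,-0.004,0,0,0,0,0],
)

```text
time_s: 8.25
eef_pos: [0.5103, 0.0162, 0.0879]
eef_rot: [-0.002, 0.574, 0.819, -0.001]
wrist_force: [0.4, -1.1, -0.6]
opening: 0.002
grasp_force: 0.0
```

```bash
python3 - <<'E'
from h import *
T=snap('wrist','pics/w3.png');print(T,ctrl.get_obs()['opening'])
crop('pics/w3.png','pics/w3c.png',100,70,320,240,2.5)
E
```

```text
[[-0.34    0.9404 -0.0037  0.5103]
 [ 0.9404  0.34    0.0009  0.0162]
 [ 0.0022 -0.0032 -1.      0.0879]
 [ 0.      0.      0.      1.    ]] -0.003167718541498025
```

View pics/w3c.png

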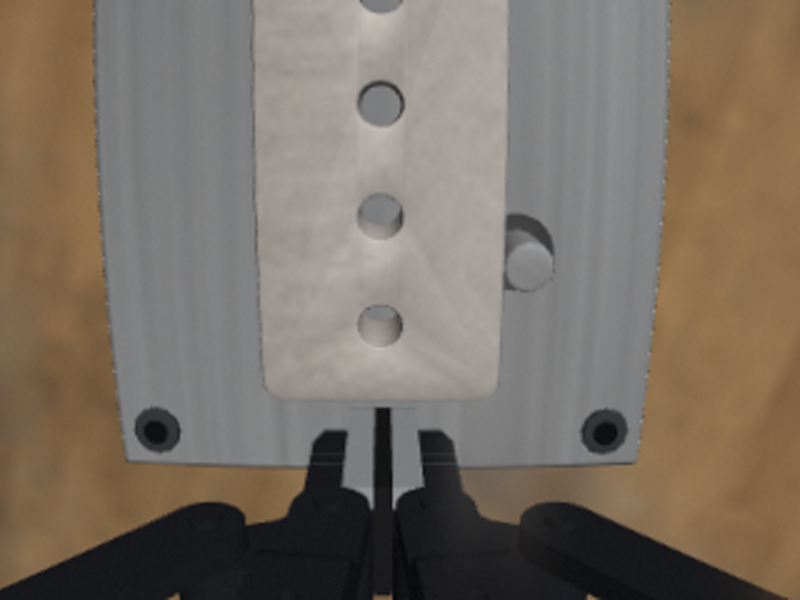

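The picture shows the shut fingers at column 383, just short of the middle of the block's near end (row 400). The block lies flat against the dowel at (528,255).

Request:
carry_out(
  steps=[0.001,0,0,0,0,0,0,0.002,0,0,0,0,0,0,0.003,0,0,0,0,0,0,0.004,0,0,0,0,0,0,0.005,0,0,0,0,0,0,0.006,0,0,0,0,0,0,0.007,0,0,0,0,0,0,0.0075,0,0,0,0,0,0,0.008,0,0,0,0,0,0,0.0085,0,0,0,0,0,0],
)

```text
time_s: 9.3
eef_pos: [0.5091, 0.0229, 0.0895]
eef_rot: [0.0, 0.575, 0.818, -0.0]
wrist_force: [0.7, -1.5, 1.4]
opening: 0.002
grasp_force: 1.2
```

Request:
carry_out(
  steps=[0.0005,0,0,0,0,0,0,0.001,0,0,0,0,0,0,0.0015,0,0,0,0,0,0],
)

```text
time_s: 9.6
eef_pos: [0.5085, 0.0245, 0.0895]
eef_rot: [0.0, 0.575, 0.818, 0.0]
wrist_force: [0.1, -3.2, 2.2]
opening: 0.001
grasp_force: 1.3
```

Request:
carry_out(
  steps=[0.0005,0,0,0,0,0,0,0.001,0,0,0,0,0,0,0.0015,0,0,0,0,0,0,0.0015,0,0,0,0,0,0],
)

```text
time_s: 10.0
eef_pos: [0.508, 0.026, 0.0894]
eef_rot: [0.0, 0.575, 0.818, 0.0]
wrist_force: [1.2, -2.9, 2.1]
opening: -0.001
grasp_force: 1.2
```

Request:
carry_out(
  steps=[0.0005,0,0,0,0,0,0,0.001,0,0,0,0,0,0,0.001,0,0,0,0,0,0],
)

```text
time_s: 10.3
eef_pos: [0.5078, 0.0265, 0.0895]
eef_rot: [0.0, 0.575, 0.818, -0.0]
wrist_force: [0.9, -5.8, 1.5]
opening: 0.0
grasp_force: 2.5
```

Request:
carry_out(
  steps=[0.0005,0,0,0,0,0,0,0.001,0,0,0,0,0,0,0.001,0,0,0,0,0,0],
)

```text
time_s: 10.6
eef_pos: [0.5078, 0.0267, 0.0895]
eef_rot: [0.001, 0.575, 0.818, -0.0]
wrist_force: [2.0, -9.6, -1.1]
opening: -0.003
grasp_force: 4.5
```

Request:
carry_out(
  steps=[-0.004,0,0,0,0,0,0,-0.005,0,-0.02,0,0,0,0,-0.005,0,-0.04,0,0,0,0,0.02,-0.02,-0.04,0,0,0,0,0.045,-0.04,-0.04,0,0,0,0,0.064,-0.046,-0.04,0,0,0,0,0.064,-0.046,-0.03,0,0,0,0,0.064,-0.046,-0.01,0,0,0,0,0.064,-0.046,0,0,0,0,0,0.064,-0.044,0,0,0,0,0,0.064,-0.043,0,0,0,0,0,0.064,-0.042,0,0,0,0,0,0.064,-0.041,0,0,0,0,0,0.064,-0.04,0,0,0,0,0],
)

```text
time_s: 12.0
eef_pos: [0.4484, 0.0744, 0.0899]
eef_rot: [0.0, 0.575, 0.818, 0.0]
wrist_force: [-0.2, -0.4, 0.0]
opening: -0.002
grasp_force: 0.0
```

Request:
carry_out(
  steps=[0,0.001,0,0,0,0,0,0,0.002,0,0,0,0,0,0,0.0025,0,0,0,0,0,0,0.003,0,0,0,0,0],
)

```text
time_s: 12.4
eef_pos: [0.4503, 0.0754, 0.0894]
eef_rot: [-0.0, 0.575, 0.818, -0.0]
wrist_force: [-3.6, -2.8, 3.5]
opening: -0.001
grasp_force: 2.6
```

Request:
carry_out(
  steps=[0,0.0005,0,0,0,0,0,0,0.001,0,0,0,0,0,0,0.001,0,0,0,0,0],
)

```text
time_s: 12.7
eef_pos: [0.4506, 0.0755, 0.0893]
eef_rot: [-0.001, 0.575, 0.818, -0.001]
wrist_force: [-6.2, -4.4, 6.8]
opening: 0.004
grasp_force: 4.8
```

Request:
carry_out(
  steps=[0,-0.003,0,0,0,0,0,0,-0.006,-0.005,0,0,0,0,0,-0.006,-0.04,0,0,0,0,0,-0.006,-0.08,0,0,0,0,0.02,0.02,-0.11,0,0,0,0.4,0.04,0.055,-0.11,0,0,0,0.5,0.06,0.085,-0.11,0,0,0,0.5,0.066,0.093,-0.11,0,0,0,0.5,0.066,0.093,-0.11,0,0,0,0.5],
)

```text
time_s: 13.6
eef_pos: [0.5169, 0.1703, 0.1993]
eef_rot: [-0.0, 0.574, 0.819, 0.0]
wrist_force: [-0.8, 0.4, 0.1]
opening: 0.496
grasp_force: 0.0
```

```bash
python3 - <<'E'
from h import *
T=snap('wrist','pics/w4.png');print(T,ctrl.get_obs()['q'])
crop('pics/w4.png','pics/w4c.png',60,40,360,270,2.2)
E
```

```text
[[-0.341   0.9401  0.      0.5169]
 [ 0.9401  0.341   0.0001  0.1703]
 [ 0.0001  0.     -1.      0.1993]
 [ 0.      0.      0.      1.    ]] [ 0.0988  0.231   1.7756 -0.0003  1.1362 -0.2483]
```

View pics/w4c.png

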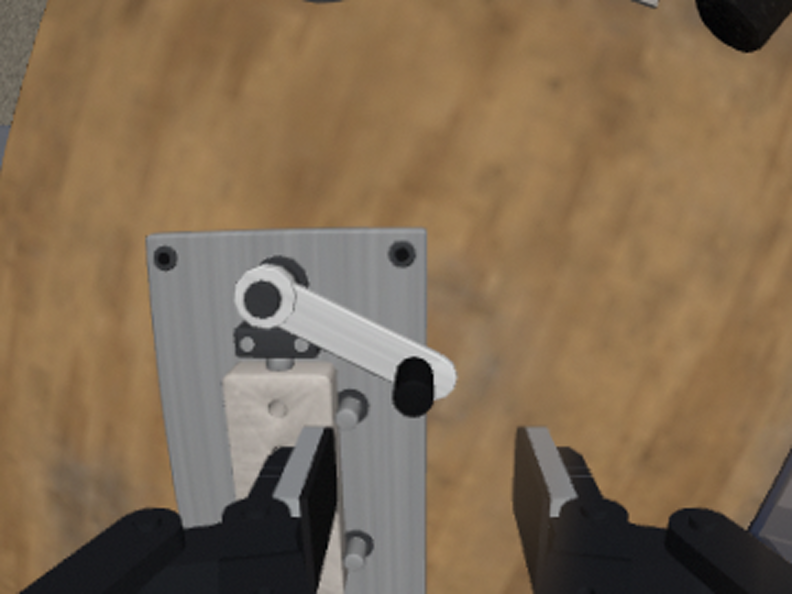

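The block's end touches the button at (280,366) and its side touches both dowels. The keeper pivot is at (263,298) and the knob's top at about (413,397), with the arm still open.

```bash
python3 - <<'E'
from h import *
T=np.load('pics/w4.png.npy')
f=lambda p,z:(world('wrist',np.array(p)/2.2+[60,40],z,T)-T[:2,3])@T[:2,:2]
k=f([(413,397)],.0685);print('knob top (tool x,y)',k,'knob base',f([(414,372)],.0405))
pv=f([(263,298)],.042);print('pivot cap',pv)
s=np.array([.4847,.0877])+.088*np.array([-.3394,.9406]);q=(s-T[:2,3])@T[:2,:2];print('pivot by seat',q)
for P in (pv[0],q):
    d=k[0]-P;print(np.linalg.norm(d),np.arctan2(d[1],-d[0]))
E
```

```text
knob top (tool x,y) [[-0.0059 -0.0035]] knob base [[-0.0065 -0.0036]]
pivot cap [[ 0.0222 -0.0585]]
pivot by seat [ 0.0213 -0.0583]
0.06171835640764178 1.0984894501421394
0.06113077019781583 1.1097853325257812
```

Request:
carry_out(
  steps=[-0.002,-0.001,0,0,0,-0.14,0.45,-0.004,-0.002,0,0,0,-0.28,0.45,-0.006,-0.0035,0,0,0,-0.42,0.45,-0.006,-0.0035,0,0,0,-0.56,0.45,-0.006,-0.0035,0,0,0,-0.7,0.45,-0.006,-0.0035,0,0,0,-0.84,0.45,-0.006,-0.0035,0,0,0,-0.98,0.45,-0.006,-0.0035,0,0,0,-1.1,0.45,-0.006,-0.0035,0,0,0,-1.1,0.45,-0.006,-0.0035,0.025,0,0,-1.1,0.45,-0.006,-0.0035,0.05,0,0,-1.1,0.45,-0.006,-0.0035,0.07,0,0,-1.1,0.45,-0.006,-0.0035,0.082,0,0,-1.1,0.45,-0.006,-0.0035,0.087,0,0,-1.1,0.4,-0.006,-0.0035,0.087,0,0,-1.1,0.35,-0.006,-0.0035,0.087,0,0,-1.1,0.35],
)

```text
time_s: 15.25
eef_pos: [0.5161, 0.1625, 0.1132]
eef_rot: [0.001, 0.063, 0.998, 0.0]
wrist_force: [-0.7, -0.0, -0.3]
opening: 0.349
grasp_force: 0.0
```

```bash
python3 - <<'E'
from h import *
T=snap('wrist','pics/w5.png');print(T)
crop('pics/w5.png','pics/w5c.png',60,60,360,270,2.2)
s=np.array([.4847,.0877])+.0885*np.array([-.3394,.9406]);print('pivot in tool',(s-T[:2,3])@T[:2,:2])
# arc rows: th from 1.10 down, in tool frame at start (x along -radial? compute)
P=(s-T[:2,3])@T[:2,:2]
r0=-P
for a in np.arange(.1,1.2,.1):
    c,si=np.cos(a),np.sin(a);q=P+np.array([[c,-si],[si,c]])@r0;print(round(a,2),q)
E
```

```text
[[-0.9921  0.1252  0.0013  0.5161]
 [ 0.1252  0.9921  0.0001  0.1625]
 [-0.0013  0.0003 -1.      0.1132]
 [ 0.      0.      0.      1.    ]]
pivot in tool [0.062  0.0006]
0.1 [ 0.0004 -0.0062]
0.2 [ 0.0014 -0.0123]
0.3 [ 0.003  -0.0183]
0.4 [ 0.0051 -0.0241]
0.5 [ 0.0079 -0.0296]
0.6 [ 0.0112 -0.0349]
0.7 [ 0.015  -0.0398]
0.8 [ 0.0193 -0.0443]
0.9 [ 0.024  -0.0483]
1.0 [ 0.029  -0.0519]
1.1 [ 0.0344 -0.0549]
```

View pics/w5c.png

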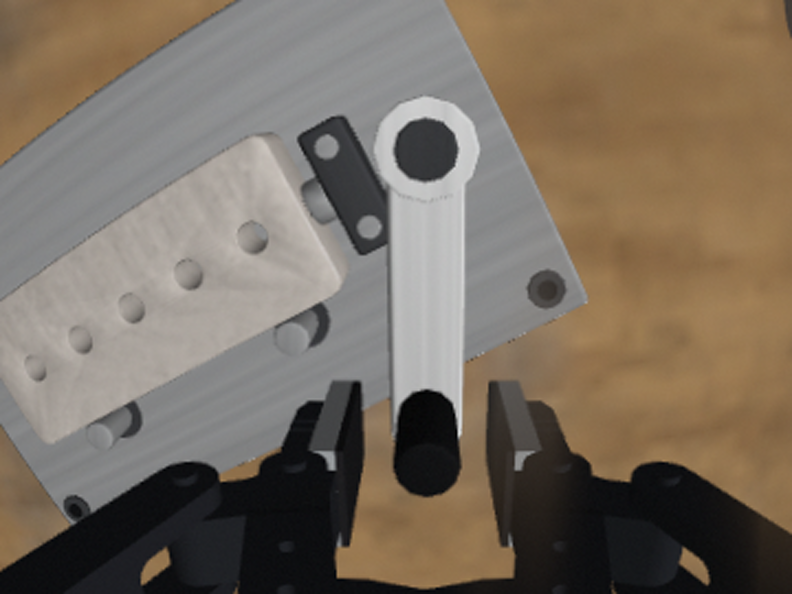

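The knob at (427,450) stands centred between the open fingers, with the arm pointing straight away at the pivot (427,150). I'll sweep it along the arc.

Request:
carry_out(
  steps=[0,-0.003,0,0,0,0.05,0.3,0.0004,-0.0062,0,0,0,0.1,0.3,0.001,-0.009,0,0,0,0.15,0.3,0.0014,-0.0123,0,0,0,0.2,0.3,0.002,-0.0153,0,0,0,0.25,0.3,0.003,-0.0183,0,0,0,0.3,0.3,0.004,-0.0212,0,0,0,0.35,0.3,0.0051,-0.0241,0,0,0,0.4,0.3,0.0065,-0.0269,0,0,0,0.45,0.3,0.0079,-0.0296,0,0,0,0.5,0.3,0.0095,-0.0323,0,0,0,0.55,0.3,0.0112,-0.0349,0,0,0,0.6,0.3,0.013,-0.0374,0,0,0,0.65,0.3,0.015,-0.0398,0,0,0,0.7,0.3,0.0171,-0.0421,0,0,0,0.75,0.3,0.0193,-0.0443,0,0,0,0.8,0.3,0.0216,-0.0463,0,0,0,0.85,0.3,0.024,-0.0483,0,0,0,0.9,0.3,0.0265,-0.0502,0,0,0,0.95,0.3,0.029,-0.0519,0,0,0,1.0,0.3],
)

```text
time_s: 17.3
eef_pos: [0.4813, 0.1146, 0.1137]
eef_rot: [0.001, 0.534, 0.845, 0.001]
wrist_force: [0.7, -0.0, -0.2]
opening: 0.295
grasp_force: 0.5
```

Request:
carry_out(
  steps=[0.0001,-0.002,0,0,0,0.03,0.3,0.0002,-0.004,0,0,0,0.065,0.3,0.0004,-0.0062,0,0,0,0.1,0.3,0.0006,-0.0075,0,0,0,0.1,0.3,0.0008,-0.0085,0,0,0,0.1,0.3,0.0009,-0.0095,0,0,0,0.1,0.3,0.001,-0.0102,0,0,0,0.1,0.3],
)

```text
time_s: 18.0
eef_pos: [0.4707, 0.1112, 0.1125]
eef_rot: [0.0, 0.575, 0.818, 0.0]
wrist_force: [2.0, -0.6, 0.3]
opening: 0.301
grasp_force: 0.4
```

Request:
carry_out(
  steps=[0,-0.0005,0,0,0,0,0.3,0,-0.001,0,0,0,0,0.3,0,-0.0015,0,0,0,0,0.3],
)

```text
time_s: 18.3
eef_pos: [0.4693, 0.1107, 0.1124]
eef_rot: [0.0, 0.575, 0.818, 0.0]
wrist_force: [1.8, -0.5, 0.1]
opening: 0.304
grasp_force: 0.8
```

Request:
carry_out(
  steps=[0,-0.0005,0,0,0,0,0.3,0,-0.001,0,0,0,0,0.3,0,-0.0015,0,0,0,0,0.3,0,-0.002,0,0,0,0,0.3],
)

```text
time_s: 18.7
eef_pos: [0.4687, 0.1105, 0.1126]
eef_rot: [0.001, 0.575, 0.818, 0.001]
wrist_force: [9.4, 4.7, -7.6]
opening: 0.301
grasp_force: 5.0
```

Request:
carry_out(
  steps=[0,0.002,0,0,0,0,0.3,0,0.0055,0,0,0,0,0.34,0,0.0075,0,0,0,0,0.4,0,0.0075,-0.01,0,0,0,0.4,0,0.0075,-0.04,0,0,0,0.4,0,0.0075,-0.08,0,0,0,0.4,-0.02,0.0075,-0.12,0,0,0,0.6,-0.04,0.0075,-0.15,0,0,0,0.9,-0.06,0.0075,-0.15,0,0,0,1,-0.06,0.0075,-0.15,0,0,0,1,-0.06,0.0075,-0.15,0,0,0,1],
)

```text
time_s: 19.8
eef_pos: [0.4942, 0.0561, 0.2624]
eef_rot: [-0.001, 0.575, 0.818, -0.0]
wrist_force: [1.1, 0.5, -0.0]
opening: 1.002
grasp_force: 0.0
```

```bash
python3 - <<'E'
from h import *
T=snap('wrist','pics/w6.png');print(T)
crop('pics/w6.png','pics/w6c.png',140,60,220,165,3.6)
E
```

```text
[[-0.3381  0.9411 -0.0009  0.4942]
 [ 0.9411  0.3381  0.0004  0.0561]
 [ 0.0007 -0.0008 -1.      0.2624]
 [ 0.      0.      0.      1.    ]]
```

View pics/w6c.png

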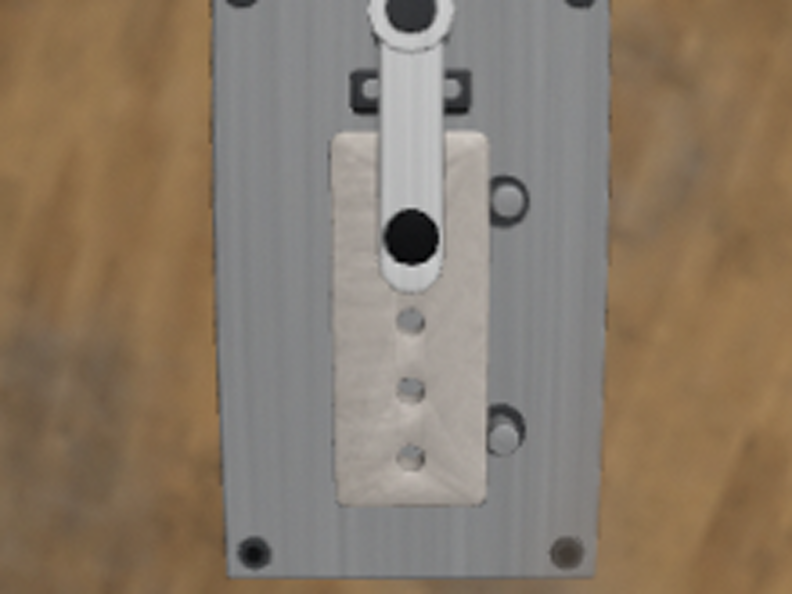

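The keeper lies straight over the block, with its knob at (411,237). The block sits against both dowels, and the previous picture showed its end on the button. The gripper is clear, so I'm handing in.

```bash
python3 -c "
from bench import ctrl
print(ctrl.hand_in())"
```

```text
the job is handed in; nothing more can be done
None
```

I handed the job in at about 20 s: the block is home against both dowels and the end stop, the keeper is swung over it to its inner limit, and the gripper is clear. The keeper hides the end-stop contact in the last picture, so I'm going on the push force there and the picture taken just before the swing.

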